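Slide the red-labelled module out of the row and dock it in its test sled

ROBOT

A 6-joint arm with a two-finger parallel gripper is mounted at the origin on a cart in front of the work surface, level with it; the furniture and walls round the work are solid. World frame = base frame: x ahead of the robot, y to its left, z up, the work surface at z = 0. Lengths are in mm, angles in rad, forces in N, time in s.
With the tool pointing down it reaches from about 325 to 775 mm from the base axis. Payload 9.3 kg.
Tool frame: the origin (TCP) lies on the centre line of the jaws, within the pads' length; the fingertips stand 14 mm ahead of it and the grasp point (between the pads) lies 5 mm behind it; z points along the fingers, y is the line along which they close (so a half turn about z gives the same grasp; the last joint's range is limited). The gripper opens to 85 mm and grips with 20 to 120 N. Pads are 22 mm wide; open, the fingers measure 114 mm over their backs; the gripper's body (76 mm by 85 mm) begins 54 mm behind the grasp point. The pads swing forward as they close: fully open they stand 13 mm farther back than shut.
Start: joints at [-1.411, 0.259, 0.021, 1.334, 0, 1.418], TCP at [169.241, -523.311, 245.279] pointing down, gripper open.
Joint ranges: [-3.04, 3.04], [-0.91, 1.82], [-1.04, 1.36], [-1.92, 1.95], [-1.52, 1.45], [-3.14, 3.14]. Speed limits (rad/s): [2.22, 2.22, 2.79, 3.14, 3.14, 3.14].

INTERFACE

Orientations are given as a unit quaternion [x, y, z, w].
In Python, from cell import robot, get_image, camera_params gives the robot as it stands.
- The arm moves only by the tool drive_tool, never from a script. Its argument "motion" is a list of rows, each a list of 3 entries, a list of its own where there are three numbers: the turn, a rotation vector about the tool's x, y, z in units of 5 degrees (1.0 is 5 degrees), then the shift along the tool's x, y, z in mm, then the opening, from 0 (shut) to 1 (fully open). A call has 1 to 20 rows; each row is the pose to reach, as a shift and turn from the pose commanded when the call began, along the tool's axes at that moment; what a row does not reach only later rows make up. A row lasts 1/10 s, in which the tool goes at most 50 mm and 8.59 degrees, less where a joint would pass 70% of its speed; a pose out of reach is approached as far as the arm can. A call with a gripper value outside its range is refused whole. The fingers move at their own pace and stop on an object; the grip force is fixed at half the most. Time passes only in rows, so rows that repeat a pose let the fingers close. It gives the time, the measured TCP pose, the force, the opening and the grip force at its end, in the units of the state.
- robot.get_state(): the state, without advancing time (a new reading comes with each control period).
- get_image(name): name is "side" or "top" or "wrist"; returns the picture (480x640x3 uint8, blue, green, red); there is no depth.
- camera_params(name): a dict with "K" (3x3 intrinsics, pixels), "xyz" and "attitude" of the camera in the world. Camera axes: x right, y down, z forward; pixel columns grow to the right and rows downward; lengths in mm; the calibration is good to about 2 mm. A picture is of the moment at which its call begins: read the wrist's pose just before it. camera_params takes no time and is no camera call; for the wrist camera it gives the pose at the moment of the call.
- robot.close_job(): hands the job in; it is judged then, once.
The state is a dict: "clock": time; "joint_pos": joint angles; "qd": joint speeds; "joint_efforts": joint torques, N m; "tool_pos": TCP position; "eef_rot": TCP orientation; "wrist_force": force on the tool from outside, world axes, zero at the start; "ft_torque": the same for the moment, N m; "opening": finger opening in mm; "finger_force": force on a finger pad.
Only numpy, scipy, OpenCV 4.12 (cv2) and the standard library are available. Lean on these libraries where they do the work, as an engineer would, in place of code of your own. Each camera call takes 0.05 s, during which the arm holds its last target. There are 200 camera calls.

TASK

One of the four converter modules lying side by side on the grey mat has a red label: push it lengthwise out of the row, along the free part of the mat, until it lies clear beyond the ends of the other three, without shifting those. Only then pick it up, lower it gently into the corner nest of the test sled with its green terminals toward the nose (away from the black pull plate) and let go of it; then slide the loaded sled, nose first, under the dock's guide lips until it is fully home against the stop. Leave the other modules and everything else on the bench where they were.

Things in the scene. Friction and masses are not known exactly. Their poses are not given: they have to be found in the camera images.
- red_module: The module with the red label on its lid: grey case, black end plates, 90 mm long (x), 34 wide (y), 36 high (z), about 0.26 kg. Origin at its centre. +x points to its green terminal end: the last 12 mm there is a green strip 30 mm wide, 21 mm high from the underside; the -x end is a flat full-height plate. Flat sides, good to grip. It starts in any of the row's four places, touching neighbours.
- red_terminals (a point): Point 39 mm from the red module's centre toward its green terminal end, at the height of its centre. Axes as the module.
- plain_a: One of three other modules of the same size and shape, with a white and grey label; origin at its centre, +x to its green terminals. All four lie parallel in one row across the mat at 34 mm pitch, sides touching, ends staggered by up to 16 mm, terminals the same way. Leave it where it lies.
- plain_b: Another module with a white label, as plain_a.
- plain_c: Another module with a white label, as plain_a.
- mat: Grey bench mat, 270 mm (x) by 144 mm (y), 2 mm thick, fixed. Origin at the centre of its underside (bench level); the row of modules starts near x = -55 mm and the free lane runs from there to +x.
- sled: Loose test sled, 0.35 kg, on the bench in front of the dock: blue flange plate 152 mm (x) by 66 mm (y), 8 mm thick, four white corner locators (outer width 48 mm, top 26 mm above the bench) and at the -x end a black pull plate with an orange line. Origin at the centre of its underside; +x points to its nose. It slides easily on the bench.
- sled_nest (a point): Centre of the nest's floor, 8 mm above the bench and 22 mm nose-ward of the sled's origin; axes as the sled. Inside 94 mm (x) by 38.4 mm (y) between corner locators, which rise 18 mm above the floor with flared tops (a low contact strip lies at the nose end, outside the nest); each wraps 20 mm of a side: the middle 50 mm of both sides is open for fingers. A seated module's centre is 18 mm above this point.
- sled_handle (a point): Point in the middle of the black pull plate, 37 mm above the bench and 70 mm behind the sled's origin; the plate is 12 mm thick (along x), 44 mm wide (along y) and rises from 8 to 51 mm above the bench. 34 mm of clear space lies between it and the nearest locators, and nothing behind it. Axes as the sled.
- sled_nose (a point): Middle of the sled's nose edge, 76 mm ahead of its origin and 4 mm above the bench; axes as the sled.
- dock: Test dock screwed to the bench: two parallel guides with aluminium lips over the sled's flange, and a black contact head 46 mm high behind a stop. Origin on the bench, on its centre line; +x is the way the sled goes in. Guides 70.4 mm apart (2.2 mm play each side of the flange) from x = 65 mm to the stop face at x = 165 mm; before them, from x = 42 mm, a mouth flared to 85 mm.
- dock_stop (a point): Middle of the dock's stop face, 165 mm ahead of the dock's origin and 4 mm above the bench; the sled's nose touches it when fully home. Axes as the dock. The dock's lips are 54 mm apart, their undersides 10.7 mm and tops 14.7 mm above the bench, so the sled has to be slid in flat along the bench.
- cutters: Red-handled cutters lying in front of the work, 132 by 43 by 11 mm, origin at the centre of the underside. Leave alone.
- counter: White round tally counter, 45 by 52 mm, 33 mm high, standing behind the work; origin at the centre of the underside. Leave alone.
- wash_bottle: White wash bottle with a blue cap and bent spout, 173 mm high, 60 mm in diameter, standing behind the work; origin at the centre of its underside. Leave alone.

How it is judged (in metres and radians):
On the way, in this order (a step that is already met when the one before it is completed fails the run):
1. the red module lies on the free part of the mat, clear beyond the ends of the other three (height (world z) of red_module below 0.027 m and angle between red_module's own z axis and vertical below 0.15 rad and x of red_module in the frame of mat above 0.02 m and horizontal distance between red_module and plain_a above 0.1 m and horizontal distance between red_module and plain_b above 0.1 m and horizontal distance between red_module and plain_c above 0.1 m), for 0.1 s.
2. the red module is down in the sled's nest with its terminals toward the nose, and let go (x of red_module in the frame of sled_nest between -0.005 and 0.005 m and y of red_module in the frame of sled_nest between -0.005 and 0.005 m and z of red_module in the frame of sled_nest between 0.013 and 0.022 m and x of red_terminals in the frame of sled_nest above 0.02 m and contact force between the fingers and red_module below 0.3 N), for 0.1 s.
At the end, for the whole second after the job is handed in: Red module in the nest (5 mm, on its floor, terminals to the nose); sled flat, its nose within 4 mm of the stop and centre line, square within 0.04 rad; other modules within 12 mm, cutters, counter and bottle within 30 mm of their starts; sled and red module at rest (x of red_module in the frame of sled_nest between -0.005 and 0.005 m and y of red_module in the frame of sled_nest between -0.005 and 0.005 m and z of red_module in the frame of sled_nest between 0.013 and 0.022 m and x of red_terminals in the frame of sled_nest above 0.02 m and x of sled_nose in the frame of dock between 0.161 and 0.168 m and y of sled_nose in the frame of dock between -0.004 and 0.004 m and z of sled_nose in the frame of dock between 0 and 0.008 m and angle between the x axis of sled and the x axis of dock, either way round below 0.04 rad and distance of each of plain_a, plain_b, plain_c from where it was at the start of the episode below 0.012 m and distance of each of cutters, counter, wash_bottle from where it was at the start of the episode below 0.03 m and linear speed of each of sled, red_module below 0.01 m/s); the robot touches nothing.
It fails at once if another module is shifted by more than 12 mm (distance of any of plain_a, plain_b, plain_c from where it was at the start of the episode above 0.012 m).
It fails at once if the red module is lifted while still beside another one, instead of being slid clear (height (world z) of red_module between 0.032 and 0.09 m and (horizontal distance between red_module and plain_a below 0.085 m or horizontal distance between red_module and plain_b below 0.085 m or horizontal distance between red_module and plain_c below 0.085 m)).
It fails at once if the red module is tipped over (angle between red_module's own z axis and vertical above 0.6 rad).
It fails at once if the red module is dropped into the nest (horizontal distance between red_module and sled_nest below 0.03 m and height (world z) of red_module below 0.05 m and linear speed of red_module above 0.6 m/s).
It fails at once if the cutters, counter or bottle is moved by more than 30 mm (distance of any of cutters, counter, wash_bottle from where it was at the start of the episode above 0.03 m).
It also fails if it takes over 64 s, if anything falls off the work surface, if the arm or the gripper's body presses on something with over 40 N, if the wrist force passes 120 N, or if a joint passes its speed limit or range.

## Working session

There is one attempt and no reset: what is moved stays moved. The work goes in short steps, Python scripts to look and compute and a tool call to move; the robot and the scene stay as the last step left them, time stands still between calls to the robot, and variables do not carry over. Pictures are saved under pics/ and viewed, at most 10 in all, crops included, and the job is handed in when it is done.

Besides the shell and the picture viewer there is one more tool, called after "Call:" by a JSON object that holds its "method" and its "body". drive_tool: Moves the arm, as the interface text tells. Its arguments: {"type":"object","properties":{"motion":{"type":"array","items":{"type":"array"}}},"required":["motion"]}

```bash
mkdir -p pics; ls; python3 - <<'E'
from cell import robot,get_image,camera_params
import cv2,numpy as np
for n in("top","side"):
    cv2.imwrite(f"pics/{n}0.png",get_image(n)); p=camera_params(n); print(n,p)
s=robot.get_state();print(s)
E
```

```text
pics
top {'K': array([[565.38840956,   0.        , 321.37035031],
       [  0.        , 565.38840956, 234.99496902],
       [  0.        ,   0.        ,   1.        ]]), 'xyz': array([ 316.72350407,  216.64363964, 1340.79760485]), 'attitude': array([-0.69528125,  0.7109151 , -0.07393594,  0.07561207])}
side {'K': array([[487.80427052,   0.        , 324.84662472],
       [  0.        , 487.80427052, 234.66215243],
       [  0.        ,   0.        ,   1.        ]]), 'xyz': array([483.3218457 , 928.59180799, 559.73006983]), 'attitude': array([-0.0574033 ,  0.88502796, -0.46040549,  0.03817269])}
{'clock': 0.1, 'joint_pos': array([-1.41058683e+00,  2.59127572e-01,  2.08578896e-02,  1.33371018e+00,
        7.86955769e-06,  1.41818633e+00]), 'qd': array([ 8.63779713e-05, -5.36897947e-04,  1.57794239e-03, -9.61481091e-04,
        9.45572887e-05,  2.17012014e-03]), 'joint_efforts': array([ 4.86207180e-03, -5.56689942e+01,  3.45070016e+01,  1.15919494e-02,
       -1.41804148e-04, -2.15274531e-05]), 'tool_pos': array([ 169.21365787, -523.08079953,  244.73910434]), 'eef_rot': array([ 9.87792740e-01,  1.55772762e-01,  1.68617484e-06, -5.91780604e-04]), 'wrist_force': array([-0.32414623,  0.216562  ,  0.6222644 ]), 'ft_torque': array([-0.01276361, -0.004532  , -0.01632679]), 'finger_force': 0.0, 'opening': 85.36478666161348}
```

View pics/top0.png

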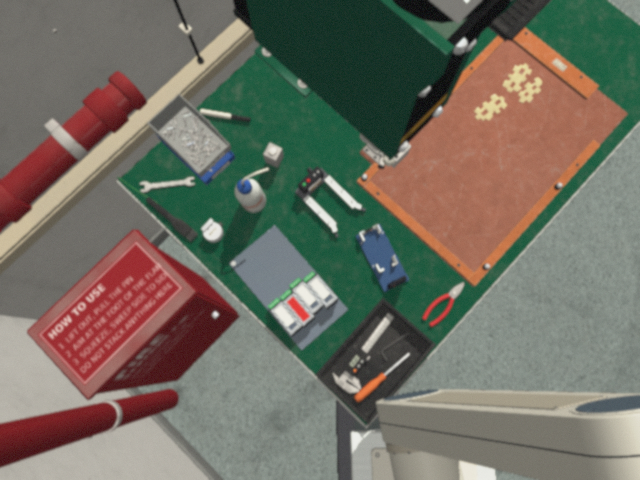

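View pics/side0.png

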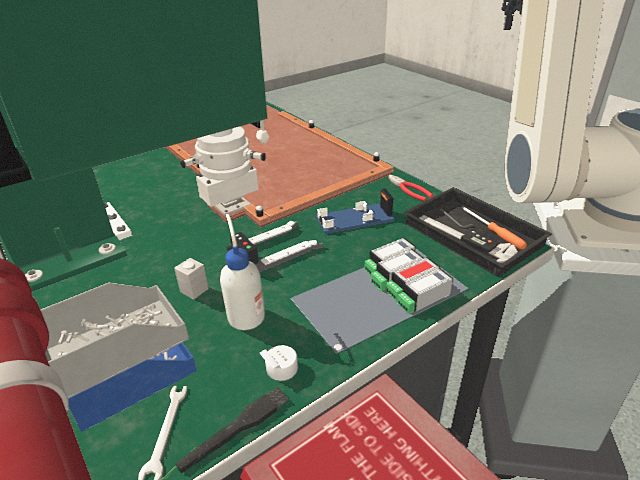

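The top view shows the row near (300,305), with the free mat up-left of it. The sled is at (382,258) with its nose up, and the dock is at (330,200). The side view shows the red module as the second from the near edge, at about (410,272). Next I'll enlarge both.

```bash
cat > h.py <<'E'
import numpy as np,cv2
from cell import robot,get_image,camera_params
from scipy.spatial.transform import Rotation as R
def ray(p,uv):
    d=R.from_quat(p["attitude"]).apply(np.linalg.inv(p["K"])@[uv[0],uv[1],1.]); return np.array(p["xyz"]),d
def onz(p,uv,z):
    o,d=ray(p,uv); return o+d*(z-o[2])/d[2]
def proj(p,X):
    c=R.from_quat(p["attitude"]).inv().apply(np.array(X)-p["xyz"]); q=p["K"]@c; return q[:2]/q[2]
def tri(views):
    A=np.zeros((3,3));b=np.zeros(3)
    for p,uv in views:
        o,d=ray(p,uv);d/=np.linalg.norm(d);M=np.eye(3)-np.outer(d,d);A+=M;b+=M@o
    return np.linalg.solve(A,b)
E
python3 - <<'E'
from h import *
a=cv2.imread("pics/top0.png")
cv2.imwrite("pics/topc.png",cv2.resize(a[160:360,225:425],None,fx=3,fy=3,interpolation=cv2.INTER_CUBIC))
b=cv2.imread("pics/side0.png")
cv2.imwrite("pics/sidec.png",cv2.resize(b[180:350,225:475],None,fx=3.2,fy=3.2,interpolation=cv2.INTER_CUBIC))
pt=camera_params("top");ps=camera_params("side")
print(onz(pt,(382,258),8),onz(pt,(300,308),38),onz(pt,(275,226),2),onz(pt,(346,315),2))
E
```

```text
[543.95143031  73.07631943   8.        ] [426.87222854 269.39629249  38.        ] [629.67096926 328.89944056   2.        ] [411.1524274  162.98192788   2.        ]
```

View pics/topc.png

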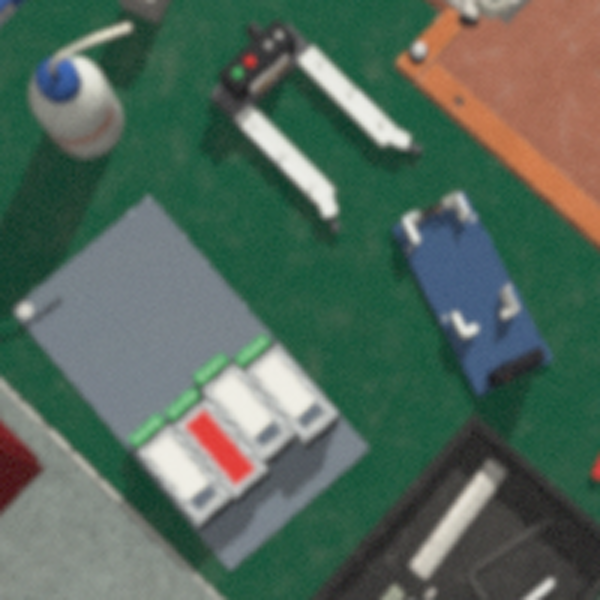

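View pics/sidec.png

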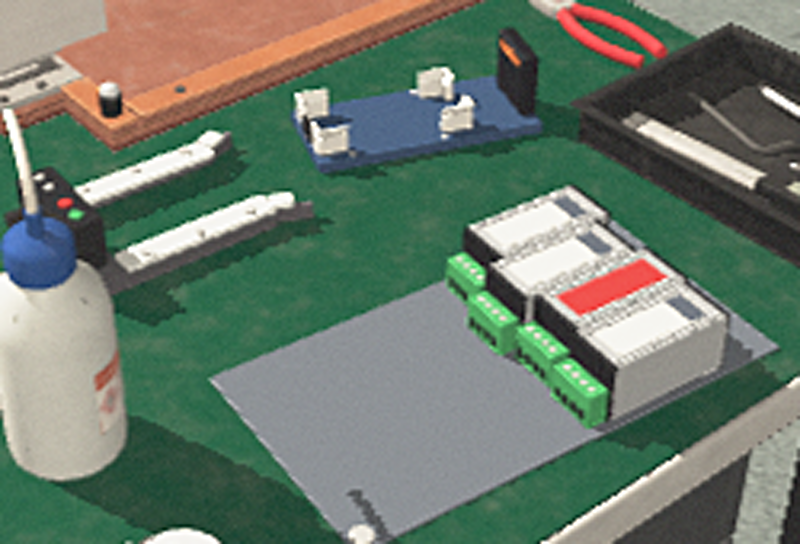

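Both crops are clear. In the top crop the red label runs from (204,413) to (240,482), so the red module is second from the left. The sled flange corners are at about (397,232), (470,200), (549,360) and (480,394), and the dock lips run from (252,105) to (335,190) and from (295,45) to (410,145).

```bash
python3 - <<'E'
from h import *
pt=camera_params("top");ps=camera_params("side")
T=lambda u,v:(u/3+225,v/3+160)
S=lambda u,v:(u/3.2+225,v/3.2+180)
np.set_printoptions(precision=1,suppress=True)
m=[onz(pt,T(*c),2) for c in((149,197),(368,448),(232,568),(18,318))];print("mat",np.array(m))
d=(m[0]-m[1]);print("matyaw",np.arctan2(d[1],d[0]),"len",np.linalg.norm(d),np.linalg.norm(m[1]-m[2]))
d=(m[3]-m[2]);print("matyaw",np.arctan2(d[1],d[0]))
L=[onz(pt,T(*c),38) for c in((205,411),(188,424),(238,485),(254,470))];print("label",np.array(L),np.mean(L,0))
# label corner from two views
print("tri label", tri([(pt,T(205,411)),(ps,S(557,297))]),tri([(pt,T(188,424)),(ps,S(577,316))]),tri([(pt,T(254,470)),(ps,S(652,259))]))
f=[onz(pt,T(*c),8) for c in((397,232),(470,200),(549,360),(480,394))];print("sled",np.array(f),np.mean(f,0))
d=(f[0]+f[1]-f[2]-f[3]);print("sledyaw",np.arctan2(d[1],d[0]),np.linalg.norm(d)/2,np.linalg.norm(f[0]-f[1]))
print("tri sled", tri([(pt,T(480,394)),(ps,S(541,127))]),tri([(pt,T(397,232)),(ps,S(318,170))]))
g=[onz(pt,T(*c),14.7) for c in((252,105),(333,190),(297,60),(400,147))];print("dock",np.array(g))
for a,b in((0,1),(2,3)):
  d=g[a]-g[b];print(np.arctan2(d[1],d[0]))
E
```

```text
mat [[630.5 329.7   2. ]
 [424.3 158.6   2. ]
 [334.3 266.8   2. ]
 [533.7 434.8   2. ]]
matyaw 0.6924770639034857 len 267.92713284475195 140.66656194606088
matyaw 0.7001692164261158
label [[452.4 284.4  38. ]
 [442.8 297.5  38. ]
 [395.6 259.9  38. ]
 [406.7 247.6  38. ]] [424.4 272.4  38. ]
tri label [453.5 284.4  36. ] [443.4 297.7  35.3] [405.4 247.8  37.9]
sled [[595.7 130.2   8. ]
 [620.7  70.5   8. ]
 [489.8  13.9   8. ]
 [464.1  69.5   8. ]] [542.6  71.    8. ]
sledyaw 0.4200576914661581 143.7945221522329 64.74556212654792
tri sled [464.9  68.8   1.6] [600.4 129.5  -2.1]
dock [[702.3 244.6  14.7]
 [629.9 180.8  14.7]
 [739.7 207.2  14.7]
 [664.4 125.8  14.7]]
0.7225689956100024
0.8247592389526628
```

```bash
cat >> h.py <<'E'
MC=np.array([480.7,297.5]);MY=.696
def mat(x,y,o=None,yaw=None):
    o=MC if o is None else o; a=MY if yaw is None else yaw
    return np.array(o)+[np.cos(a)*x-np.sin(a)*y,np.sin(a)*x+np.cos(a)*y]
def row(xyz,psi):
    s=robot.get_state();r0=R.from_quat(s["eef_rot"])
    t=R.from_matrix(np.array([[np.cos(psi),np.sin(psi),0],[np.sin(psi),-np.cos(psi),0],[0,0,-1]]))
    rv=(r0.inv()*t).as_rotvec()/np.radians(5)
    d=r0.inv().apply(np.array(xyz)-s["tool_pos"])
    print("turn",rv.round(2),"shift",d.round(1))
E
python3 - <<'E'
from h import *
row([450,-220,245],.313+.95)
row([*mat(-132,17),180],.696+np.pi/2)
pt=camera_params("top")
for c in((232,497),(248,487),(195,524),(208,512)): 
    w=onz(pt,(c[0]/3+225,c[1]/3+160),38)[:2]-MC; print(np.cos(MY)*w[0]+np.sin(MY)*w[1],-np.sin(MY)*w[0]+np.cos(MY)*w[1])
E
```

```text
turn [-1.000e-02 -1.000e-02 -1.089e+01] shift [ 360.4 -202.     0. ]
turn [-1.000e-02 -1.000e-02 -2.239e+01] shift [ 420.1 -651.2   65.6]
-93.21698140683375 35.05057567496431
-95.52371242043374 20.97993619213532
-90.10483563905335 69.33896846622007
-89.76709260510442 56.094269672570924
```

Call:
{"method": "drive_tool", "body": {"motion": [[[0,0,-11],[360,-202,0],0],[[0,0,-11],[360,-202,0],0],[[0,0,-11],[360,-202,0],0],[[0,0,-11],[360,-202,0],0],[[0,0,-11],[360,-202,0],0],[[0,0,-11],[360,-202,0],0],[[0,0,-11],[360,-202,0],0],[[0,0,-22.39],[420,-651,66],0],[[0,0,-22.39],[420,-651,66],0],[[0,0,-22.39],[420,-651,66],0],[[0,0,-22.39],[420,-651,66],0],[[0,0,-22.39],[420,-651,66],0],[[0,0,-22.39],[420,-651,66],0],[[0,0,-22.39],[420,-651,66],0],[[0,0,-22.39],[420,-651,66],0],[[0,0,-22.39],[420,-651,66],0],[[0,0,-22.39],[420,-651,66],0],[[0,0,-22.39],[420,-651,66],0],[[0,0,-22.39],[420,-651,66],0],[[0,0,-22.39],[420,-651,66],0]]}}

```text
clock: 2.1
tool_pos: [368.5, 224.7, 179.2]
eef_rot: [0.424, 0.906, -0.0, -0.0]
wrist_force: [0.1, -0.5, 0.3]
opening: -0.3
finger_force: 0.0
```

```bash
python3 - <<'E'
from h import *
p=camera_params("wrist");im=get_image("wrist");cv2.imwrite("pics/w1.png",im);np.save("w1.npy",p,allow_pickle=True);print(p)
s=robot.get_state();print(s["tool_pos"],s["joint_pos"])
row([*mat(-132,17),24],.696+np.pi/2)
for x in(-15,-105):
  for y in(0,34): print(x,y,proj(p,[*mat(x,y),38]))
E
```

```text
{'K': array([[344.85896992,   0.        , 319.139221  ],
       [  0.        , 344.85896992, 237.26816565],
       [  0.        ,   0.        ,   1.        ]]), 'xyz': array([317.55833226, 284.15816604, 307.71270584]), 'attitude': array([0.92902058, 0.33650006, 0.05213324, 0.14481229])}
[368.77219939 224.32133852 179.35419213] [ 3.51750289e-01  8.98698076e-02 -3.63343567e-01  1.11767840e+00
 -2.52652471e-04  1.22824086e+00]
turn [-0.    0.   -0.02] shift [  1.4   0.8 155.4]
-15 0 [462.8811193  246.63560662]
-15 34 [468.237071   206.39819684]
-105 0 [354.1701311  246.72435352]
-105 34 [355.44049961 206.50199869]
```

View pics/w1.png

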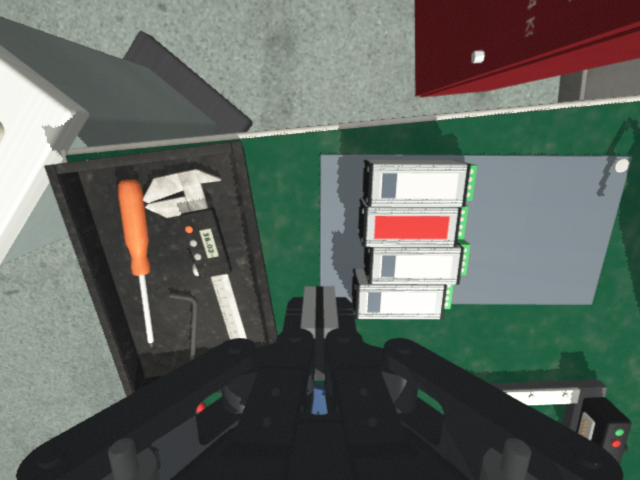

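The wrist view shows the red module's rear edge at u≈361, between rows 206 and 245. That matches mat y = 17, with its rear at about x = −100. I'll descend behind it and push.

Call:
{"method": "drive_tool", "body": {"motion": [[[0,0,0],[1.4,9,50],0],[[0,0,0],[1.4,9,100],0],[[0,0,0],[1.4,9,135],0],[[0,0,0],[1.4,9,151],0],[[0,0,0],[1.4,9,151],0],[[0,0,0],[1.4,9,151],0],[[0,0,0],[1.4,14,151],0],[[0,0,0],[1.4,19,151],0],[[0,0,0],[1.4,24,151],0],[[0,0,0],[1.4,29,151],0],[[0,0,0],[1.4,34,151],0],[[0,0,0],[1.4,39,151],0],[[0,0,0],[1.4,39,151],0]]}}

```text
clock: 3.45
tool_pos: [398.3, 252.0, 28.3]
eef_rot: [0.423, 0.906, 0.0, 0.0]
wrist_force: [0.2, -0.9, 0.2]
opening: 0.4
finger_force: 0.0
```

```bash
python3 - <<'E'
from h import *
cv2.imwrite("pics/s2.png",np.vstack([cv2.resize(get_image("side")[200:340,300:520],(800,509))]))
s=robot.get_state();w=s["tool_pos"][:2]-MC;print(np.cos(MY)*w[0]+np.sin(MY)*w[1],-np.sin(MY)*w[0]+np.cos(MY)*w[1],s["wrist_force"])
row([*mat(-2,17),28],.696+np.pi/2)
E
```

```text
-92.80057555067754 18.003966283070838 [-0.06799194 -0.24717963  0.21932085]
turn [ 0.01 -0.    0.  ] shift [-1.  90.8  0.3]
```

View pics/s2.png

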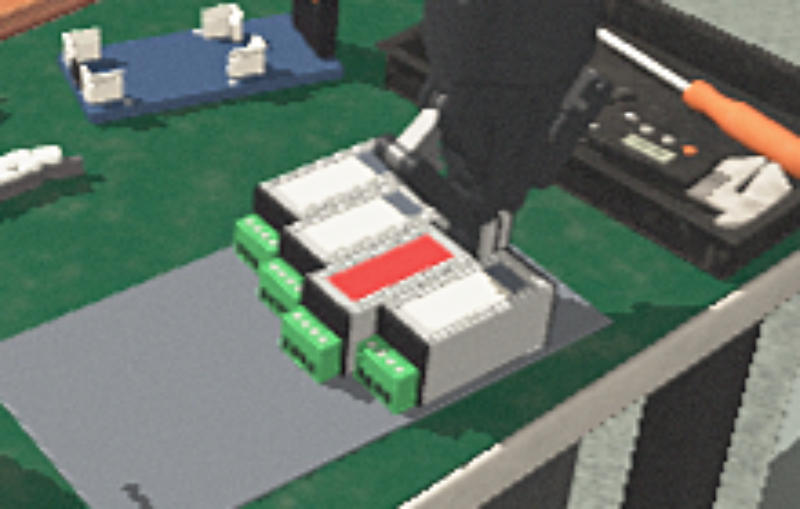

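The crop shows the red module, with its green end at about (310,345), already ahead of its neighbours and moving alone. I'll continue in stages.

Call:
{"method": "drive_tool", "body": {"motion": [[[0,0,0],[-1,6,0],0],[[0,0,0],[-1,12,0],0],[[0,0,0],[-1,18,0],0],[[0,0,0],[-1,24,0],0],[[0,0,0],[-1,30,0],0],[[0,0,0],[-1,36,0],0],[[0,0,0],[-1,42,0],0]]}}

```text
clock: 4.2
tool_pos: [430.9, 277.9, 28.3]
eef_rot: [0.424, 0.906, 0.0, 0.0]
wrist_force: [-0.2, -0.7, -0.4]
opening: 0.1
finger_force: 0.4
```

Call:
{"method": "drive_tool", "body": {"motion": [[[0,0,0],[0,7,0],0],[[0,0,0],[0,14,0],0],[[0,0,0],[0,21,0],0],[[0,0,0],[0,28,0],0],[[0,0,0],[0,35,0],0],[[0,0,0],[0,42,0],0],[[0,0,0],[0,48,0],0],[[0,0,0],[0,50,0],0],[[0,0,0],[0,51,0],0],[[0,0,0],[0,51,0],0],[[0,0,0],[0,47,0],0]]}}

```text
clock: 5.3
tool_pos: [466.8, 307.8, 28.4]
eef_rot: [0.424, 0.906, 0.0, 0.0]
wrist_force: [0.5, 0.3, 0.2]
opening: -0.0
finger_force: 0.0
```

```bash
python3 - <<'E'
from h import *
row([*mat(57,17),160],.696-np.pi)
E
```

```text
turn [ 1.0e-02  1.0e-02 -1.8e+01] shift [ 1.000e-01  6.120e+01 -1.316e+02]
```

Call:
{"method": "drive_tool", "body": {"motion": [[[0,0,0],[0,0,-45],0],[[0,0,0],[0,0,-90],0],[[0,0,0],[0,0,-130],0],[[0,0,-18],[0,61,-132],1],[[0,0,-18],[0,61,-132],1],[[0,0,-18],[0,61,-132],1],[[0,0,-18],[0,61,-132],1],[[0,0,-18],[0,61,-132],1],[[0,0,-18],[0,61,-132],1],[[0,0,-18],[0,61,-132],1],[[0,0,-18],[0,61,-132],1],[[0,0,-18],[0,61,-132],1],[[0,0,-18],[0,61,-132],1],[[0,0,-18],[0,61,-132],1],[[0,0,-18],[0,61,-132],1],[[0,0,-18],[0,61,-132],1]]}}

```text
clock: 6.9
tool_pos: [513.2, 346.7, 160.3]
eef_rot: [-0.34, 0.94, 0.0, 0.0]
wrist_force: [0.6, -0.4, 1.0]
opening: 85.6
finger_force: 0.0
```

```bash
python3 - <<'E'
from h import *
import pickle
p=camera_params("wrist");cv2.imwrite("pics/w2.png",get_image("wrist"));pickle.dump(p,open("w2.pkl","wb"))
pt=camera_params("top");cv2.imwrite("pics/t2.png",get_image("top"))
s=robot.get_state();print(s["clock"],s["tool_pos"],s["joint_pos"][5])
for x in(14,104):
  for y in(0,34): print(x,y,proj(p,[*mat(x,y),38]),proj(pt,[*mat(x,y),38]))
E
```

```text
7.0 [513.25983285 346.72880644 160.30694227] -0.23529887052585316
14 0 [295.01493901 180.08737433] [283.62145624 280.36890294]
14 34 [341.91299292 179.94903347] [272.39965408 290.00450736]
104 0 [297.73232343 292.36249919] [258.7769746  251.61225963]
104 34 [340.01630329 292.26283762] [247.59238046 261.04200266]
```

View pics/w2.png

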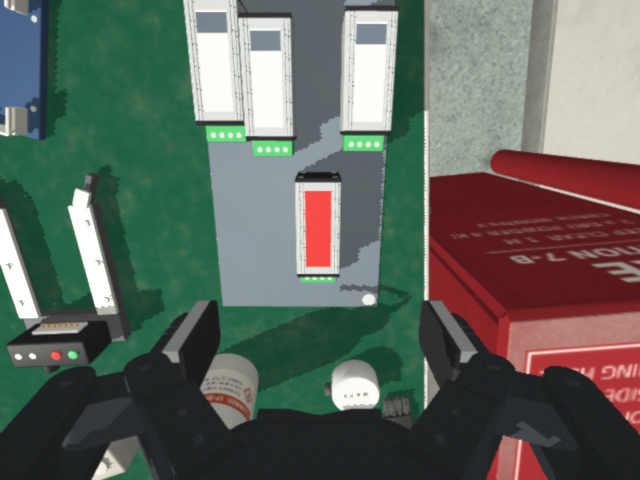

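The wrist view shows the red module square on the mat. Its lid corners are at (296,174), (341,174), (297,275) and (339,275), which matches y = 17. The plain modules' terminal fronts are at v≈150–155.

```bash
python3 - <<'E'
from h import *
import pickle
p=pickle.load(open("w2.pkl","rb"))
def m(uv,z):
    w=onz(p,uv,z)[:2]-MC; return np.array([np.cos(MY)*w[0]+np.sin(MY)*w[1],-np.sin(MY)*w[0]+np.cos(MY)*w[1]])
r=(m((318.5,174),38)+[45,0]+m((318,275),38)-[33,0])/2;print("red",m((318.5,174),38),m((318,275),38),r)
for n,uv in(("l",(226,124)),("m",(270,140)),("r",(363,133))):
    c=m(uv,38)-[33,0];print(n,c,np.linalg.norm(c-r))
# height check of label from w2 + top
pt=camera_params("top");a=cv2.imread("pics/t2.png").astype(int)
def lab(a,q,rad):
    b=(a[...,2]>170)&(a[...,1]<110)&(a[...,0]<110);v,u=np.nonzero(b);k=(abs(u-q[0])<rad)&(abs(v-q[1])<rad);return u[k].mean(),v[k].mean()
c=[proj(pt,[*mat(r[0],r[1]),38]),proj(p,[*mat(r[0],r[1]),38])]
u1=lab(a,c[0],14);u2=lab(cv2.imread("pics/w2.png").astype(int),c[1],50)
print(u1,u2,tri([(pt,u1),(p,u2)]))
# pick pose
row([*mat(r[0],r[1]),26],.696-np.pi)
E
```

```text
red [ 9.67411698 17.04396079] [88.86329442 16.36057233] [55.2687057  16.70226656]
l [-57.78218863 -46.7688475 ] 129.6498631986502
m [-47.04103936 -16.84436343] 107.66921712937581
r [-51.53629232  48.12799848] 111.33231439423427
(np.float64(nan), np.float64(nan)) (np.float64(317.71569703622396), np.float64(227.49231613611417)) [nan nan nan]
turn [ 0.    0.   -0.02] shift [  1.3  -0.2 134.3]<stdin>:12: RuntimeWarning: Mean of empty slice.
  ret = ret.dtype.type(ret / rcount)
```

Call:
{"method": "drive_tool", "body": {"motion": [[[0,0,0],[1,0,50],1],[[0,0,0],[1,0,100],1],[[0,0,0],[1,0,125],1],[[0,0,0],[1,0,136],1],[[0,0,0],[1,0,136],1],[[0,0,0],[1,0,136],0],[[0,0,0],[1,0,136],0],[[0,0,0],[1,0,136],0],[[0,0,0],[1,0,136],0],[[0,0,0],[1,0,136],0],[[0,0,0],[1,0,136],0],[[0,0,0],[1,0,136],0],[[0,0,0],[1,0,136],0],[[0,0,0],[1,0,136],0]]}}

```text
clock: 8.4
tool_pos: [513.2, 346.5, 25.7]
eef_rot: [-0.341, 0.94, 0.0, 0.001]
wrist_force: [-1.0, -0.3, 7.0]
opening: 32.7
finger_force: 61.1
```

```bash
python3 - <<'E'
from h import *
row([*mat(75,0,[542.6,71],.42),180],.42-np.pi)
E
```

```text
turn [-0.    0.03  3.16] shift [  81.6 -250.8 -154.4]
```

Call:
{"method": "drive_tool", "body": {"motion": [[[0,0,0],[0,0,-15],0],[[0,0,0],[0,0,-40],0],[[0,0,0],[0,0,-80],0],[[0,0,0],[0,0,-120],0],[[0,0,0],[0,0,-154],0],[[0,0,0.8],[20,-40,-154],0],[[0,0,1.6],[40,-80,-154],0],[[0,0,2.4],[60,-120,-154],0],[[0,0,3.16],[70,-160,-154],0],[[0,0,3.16],[76,-200,-154],0],[[0,0,3.16],[80,-235,-154],0],[[0,0,3.16],[82,-251,-154],0],[[0,0,3.16],[82,-251,-154],0],[[0,0,3.16],[82,-251,-154],0],[[0,0,3.16],[82,-251,-154],0]]}}

```text
clock: 9.9
tool_pos: [609.8, 102.1, 178.3]
eef_rot: [-0.209, 0.978, 0.0, -0.0]
wrist_force: [-0.4, 0.7, -3.4]
opening: 32.7
finger_force: 60.1
```

```bash
python3 - <<'E'
from h import *
import pickle
p=camera_params("wrist");cv2.imwrite("pics/w3.png",get_image("wrist"));pickle.dump(p,open("w3.pkl","wb"))
s=robot.get_state();print(s["clock"],s["tool_pos"],s["opening"],s["finger_force"])
for x,y in((76,33),(76,-33),(-76,33),(-76,-33)): print(proj(p,[*mat(x,y,[542.6,71],.42),8]))
E
```

```text
9.95 [609.88447815 102.2017408  178.45605342] 32.93560841196036 60.10496735572815
[354.68342747 222.08097819]
[281.08910022 222.01801704]
[361.05420247  29.62956135]
[274.57972386  29.56725564]
```

View pics/w3.png

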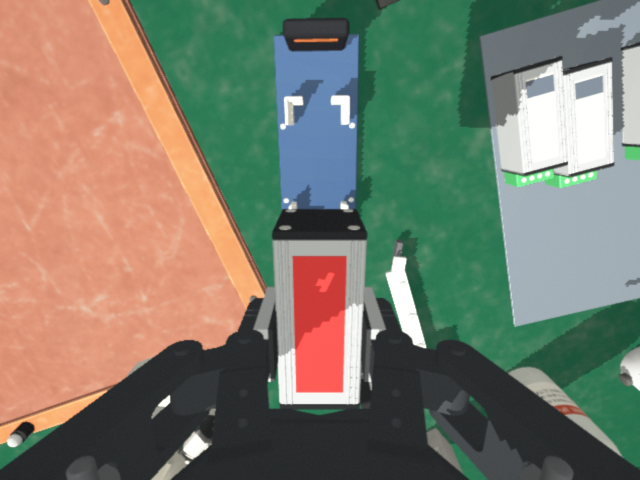

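The module is held square, with its lid rear edge at v≈240 and its front at v≈405. The sled's rear flange edge is at v≈37, and its sides are at u≈276 and 358. Image code can now refine the sled's edges.

```bash
python3 - <<'E'
from h import *
import pickle
np.set_printoptions(precision=1,suppress=True)
p=pickle.load(open("w3.pkl","rb"));a=cv2.imread("pics/w3.png")
hsv=cv2.cvtColor(a,cv2.COLOR_BGR2HSV)
blue=((hsv[...,0]>100)&(hsv[...,0]<125)&(hsv[...,1]>100)&(hsv[...,2]>60))
blue[:, :250]=0;blue[:,400:]=0;blue[205:]=0
L=[];Rr=[]
for v in range(55,200,8):
    u=np.nonzero(blue[v])[0]
    if len(u):L.append(onz(p,(u.min()-.5,v),8)[:2]);Rr.append(onz(p,(u.max()+.5,v),8)[:2])
L=np.array(L);Rr=np.array(Rr)
def line(P):
    vx,vy,x,y=cv2.fitLine(P.astype(np.float32),cv2.DIST_HUBER,0,.01,.01).ravel();s=np.sign(vx);return np.array([vx,vy])*s,np.array([x,y])
dl,pl=line(L);dr,pr=line(Rr);yl,yr=[np.arctan2(d[1],d[0]) for d in(dl,dr)]
yaw=(yl+yr)/2;ex=np.array([np.cos(yaw),np.sin(yaw)]);ey=np.array([-ex[1],ex[0]])
print("yaws",yl,yr,"width",(pl-pr)@ey)
yc=(pl+pr)@ey/2
vs=[np.nonzero(blue[:,u])[0].min() for u in(278,279,280,353,354,355)];print(vs)
back=np.mean([onz(p,(u,v-.5),8)[:2]@ex for u,v in zip((278,279,280,353,354,355),vs)])
print("back along",back)
# white locators tops z26
g=cv2.inRange(hsv,(0,0,170),(180,60,255));g[:, :270]=0;g[:,365:]=0;g[215:]=0
n,_,st,ce=cv2.connectedComponentsWithStats(g)
for i in range(1,n):
    if st[i][4]>15:
        x,y,w,h,_=st[i]
        for c in((x,y),(x+w,y),(x,y+h),(x+w,y+h)):
            q=onz(p,c,26)[:2];print(i,c,"x from back",q@ex-back,"y",q@ey-yc)
c=ex*(back+76)+ey*yc;print("sled centre",c,"yaw",yaw)
# held module
s=robot.get_state()["tool_pos"]
for uv in((320,240),(320.5,405),(274,240),(366,240),(282,405),(361,405)):
    q=onz(p,uv,190.7)[:2];print(uv,"module vs tcp",(q-s[:2])@ex,(q-s[:2])@ey)
q=proj(p,[*(s[:2]-45*ex),190.7]);print(q,proj(p,[*(s[:2]+33*ex),190.7]))
cv2.imwrite("pics/c3.png",np.hstack([cv2.resize(a[10:135,260:375],None,fx=4,fy=4,interpolation=cv2.INTER_CUBIC),cv2.resize(a[190:260,265:375],(340,500))]))
E
```

```text
yaws 0.43568596 0.43525603 width -65.002426
[np.int64(35), np.int64(35), np.int64(35), np.int64(34), np.int64(34), np.int64(34)]
back along 448.87287252101584
1 (np.int32(330), np.int32(95)) x from back 44.98654199466546 y 10.094452461613997
1 (np.int32(355), np.int32(95)) x from back 45.265295914729734 y 28.97878635399269
1 (np.int32(330), np.int32(129)) x from back 69.49481602225916 y 9.967624294213664
1 (np.int32(355), np.int32(129)) x from back 69.78068035313123 y 29.39027917814093
2 (np.int32(280), np.int32(96)) x from back 45.129994539551774 y -27.71242175104581
2 (np.int32(303), np.int32(96)) x from back 45.38667070730094 y -10.322306093411214
2 (np.int32(280), np.int32(130)) x from back 69.66460210816064 y -28.91810223851769
2 (np.int32(303), np.int32(130)) x from back 69.92783133099323 y -11.03177503635834
3 (np.int32(283), np.int32(198)) x from back 123.22444501901765 y -29.07409489824292
3 (np.int32(289), np.int32(198)) x from back 123.29680531368314 y -24.125621577890655
3 (np.int32(283), np.int32(203)) x from back 127.41698507333564 y -29.269057367478382
3 (np.int32(289)
[... 495 characters left out ...]
np.int32(296), np.int32(202)) x from back 126.73275721589647 y -18.470035268330378
6 (np.int32(288), np.int32(210)) x from back 133.4107808264053 y -25.376698310368624
6 (np.int32(296), np.int32(210)) x from back 133.50818246324587 y -18.707620379607732
sled centre [545.5  71.9] yaw 0.435471
(320, 240) module vs tcp -40.913398576348676 1.0665097614388923
(320.5, 405) module vs tcp 31.663402044364283 0.2621879650090406
(274, 240) module vs tcp -41.15070371218519 -15.23330159456607
(366, 240) module vs tcp -40.67612627518014 17.364065797960635
(282, 405) module vs tcp 31.433997642660266 -15.835652668635499
(361, 405) module vs tcp 31.904689724833005 17.1939059189511
[316.8 229. ] [319.9 407.6]
```

View pics/c3.png

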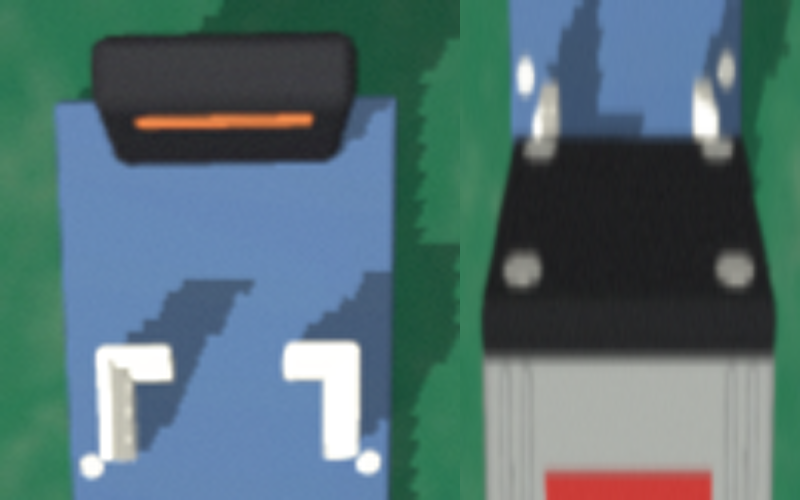

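The crop shows the black pull plate at the back and the locator rear faces 45–46 mm from the sled's back edge, which fits the model. The held module's rear edge agrees with it being centred on the TCP. Next I'll move above the nest.

```bash
python3 - <<'E'
from h import *
row([565.6,80.6,62],.4355-np.pi)
E
```

```text
turn [ 0.   -0.   -0.16] shift [ 49.2  -1.6 116.5]
```

Call:
{"method": "drive_tool", "body": {"motion": [[[0,0,-0.16],[25,-1,0],0],[[0,0,-0.16],[49,-1.6,0],0],[[0,0,-0.16],[49,-1.6,0],0],[[0,0,-0.16],[49,-1.6,40],0],[[0,0,-0.16],[49,-1.6,80],0],[[0,0,-0.16],[49,-1.6,105],0],[[0,0,-0.16],[49,-1.6,116],0],[[0,0,-0.16],[49,-1.6,116],0],[[0,0,-0.16],[49,-1.6,116],0]]}}

```text
clock: 10.85
tool_pos: [567.3, 79.9, 63.4]
eef_rot: [-0.216, 0.976, -0.0, 0.001]
wrist_force: [-0.1, -0.2, -2.9]
opening: 32.5
finger_force: 60.1
```

```bash
python3 - <<'E'
from h import *
import pickle
p=camera_params("wrist");a=get_image("wrist");cv2.imwrite("pics/w4.png",a);pickle.dump(p,open("w4.pkl","wb"))
s=robot.get_state();print(s["tool_pos"],s["wrist_force"])
hsv=cv2.cvtColor(a,cv2.COLOR_BGR2HSV)
g=cv2.inRange(hsv,(0,0,170),(180,60,255));g[:, :250]=0;g[:,390:]=0
n,_,st,ce=cv2.connectedComponentsWithStats(g)
for i in range(1,n):
    if st[i][4]>25: print(st[i],ce[i].round(1))
ex=np.array([np.cos(.4355),np.sin(.4355)]);ey=np.array([-ex[1],ex[0]]);t=s["tool_pos"]
f=lambda x,y,z:proj(p,[*(t[:2]+ex*x+ey*y),z]).round(1)
print("rear loc top outer corners exp",f(-52,24,26),f(-52,-24,26),"front ends",f(-32,24,26),f(-32,-24,26))
print("mod rear top",f(-45,17,74),f(-45,-17,74),"front",f(33,17,74),f(33,-17,74))
row([565.6,80.6,31.7],.4355-np.pi)
cv2.imwrite("pics/c4.png",cv2.resize(a[60:360,220:420],(530,600*1325//1325)))
E
```

```text
[567.50467392  79.80983403  63.79079318] [-0.00380443 -0.01742957 -1.81549165]
[266 178  36  46 806] [281.5 195.2]
[345 178  34  45 843] [363.3 196.7]
[ 255  241  129  163 8023] [319.1 317.5]
rear loc top outer corners exp [368. 186.] [268.4 186.1] front ends [366.3 226. ] [270.2 226.1]
mod rear top [365.4 227.7] [269.8 227.8] front [358.2 404.3] [278.1 404.3]
turn [-0.01  0.03 -0.01] shift [ 1.5  1.5 32.1]
```

View pics/c4.png

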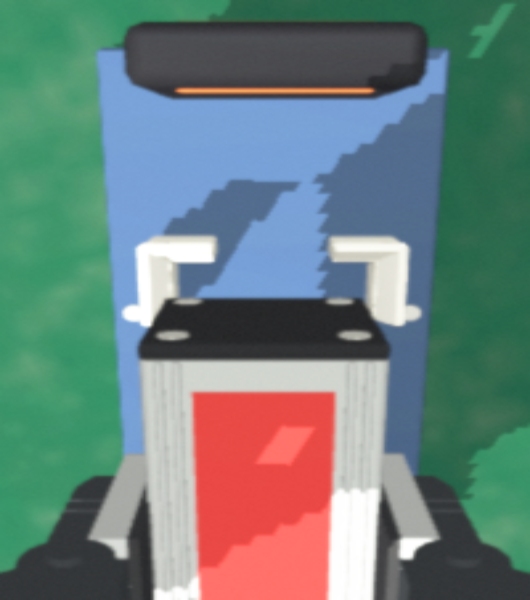

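The crop shows the rear locators' outer corners at about (272,178) and (374,178) in the full picture. The module's rear bottom edge is at v≈209. I'll compare those with the expected projections.

```bash
python3 - <<'E'
from h import *
import pickle
p=pickle.load(open("w4.pkl","rb"));t=np.array([567.5,79.8,63.8])
ex=np.array([np.cos(.4355),np.sin(.4355)]);ey=np.array([-ex[1],ex[0]])
def off(uv,z):
    q=onz(p,uv,z)[:2]-t[:2];return (q@ex).round(1),(q@ey).round(1)
C=lambda u,v:(u/2.65+220,v/2+60)
b=t[2]-25.7+2
print("mod bottom rear L,R",off(C(170,298),b),off(C(352,298),b))
print("mod top rear",off(C(140,343),b+36),off(C(390,343),b+36),"front",off((320,404),b+36))
print("loc rear outer",off(C(137,238),26),off(C(408,238),26),"front end",off(C(138,322),26),off(C(405,322),26))
print("loc inner rear low edge",off(C(160,262),26),off(C(385,262),26))
print("flange rear",off(C(98,49),8),off(C(449,49),8),off(C(123,450),8),off(C(420,450),8))
E
```

```text
mod bottom rear L,R (np.float64(-44.0), np.float64(-15.3)) (np.float64(-43.9), np.float64(15.7))
mod top rear (np.float64(-44.3), np.float64(-15.7)) (np.float64(-44.2), np.float64(17.4)) front (np.float64(30.8), np.float64(0.8))
loc rear outer (np.float64(-55.4), np.float64(-22.2)) (np.float64(-55.4), np.float64(26.7)) front end (np.float64(-34.6), np.float64(-23.0)) (np.float64(-34.6), np.float64(27.2))
loc inner rear low edge (np.float64(-49.6), np.float64(-18.3)) (np.float64(-49.6), np.float64(22.8))
flange rear (np.float64(-99.0), np.float64(-30.0)) (np.float64(-98.9), np.float64(35.0)) (np.float64(9.0), np.float64(-30.5)) (np.float64(9.0), np.float64(35.1))
```

Call:
{"method": "drive_tool", "body": {"motion": [[[0,0,0],[2.3,1.6,0],0],[[0,0,0],[2.3,1.6,6],0],[[0,0,0],[2.3,1.6,12],0],[[0,0,0],[2.3,1.6,17],0],[[0,0,0],[2.3,1.6,21],0],[[0,0,0],[2.3,1.6,24],0],[[0,0,0],[2.3,1.6,24],0]]}}

```text
clock: 11.6
tool_pos: [563.5, 80.0, 37.7]
eef_rot: [-0.215, 0.977, 0.0, -0.0]
wrist_force: [-0.4, -0.0, -2.7]
opening: 32.9
finger_force: 60.1
```

Call:
{"method": "drive_tool", "body": {"motion": [[[0,0,0],[0,0,2],0],[[0,0,0],[0,0,4],0],[[0,0,0],[0,0,5],0],[[0,0,0],[0,0,5.5],0],[[0,0,0],[0,0,5.5],0]]}}

```text
clock: 12.1
tool_pos: [563.7, 80.0, 32.8]
eef_rot: [-0.215, 0.977, 0.0, -0.0]
wrist_force: [-0.2, -0.5, -3.3]
opening: 33.1
finger_force: 60.1
```

Call:
{"method": "drive_tool", "body": {"motion": [[[0,0,0],[0,0,0.7],0],[[0,0,0],[0,0,1.4],0],[[0,0,0],[0,0,2],0],[[0,0,0],[0,0,2],0]]}}

```text
clock: 12.5
tool_pos: [563.8, 80.0, 31.7]
eef_rot: [-0.215, 0.977, -0.0, 0.0]
wrist_force: [-3.5, -0.0, 7.8]
opening: 32.9
finger_force: 61.4
```

Call:
{"method": "drive_tool", "body": {"motion": [[[0,0,0],[0,0,0],0.6],[[0,0,0],[0,0,0],0.8],[[0,0,0],[0,0,0],0.8],[[0,0,0],[0,0,0],0.8],[[0,0,0],[0,0,0],0.8],[[0,0,0],[0,0,0],0.8],[[0,0,0],[0,0,-40],0.8],[[0,0,0],[0,0,-80],0.8],[[0,0,0],[0,0,-128],0.8],[[0,0,0],[0,0,-128],0.8],[[0,0,0],[0,0,-128],0.8],[[0,0,0],[0,0,-128],0.8]]}}

```text
clock: 13.7
tool_pos: [563.1, 80.0, 157.7]
eef_rot: [-0.215, 0.977, 0.0, -0.001]
wrist_force: [0.6, -0.4, -0.3]
opening: 68.4
finger_force: 0.0
```

```bash
python3 - <<'E'
from h import *
import pickle
p=camera_params("wrist");a=get_image("wrist");cv2.imwrite("pics/w5.png",a);pickle.dump(p,open("w5.pkl","wb"))
cv2.imwrite("pics/s5.png",get_image("side"))
print(robot.get_state()["tool_pos"],robot.get_state()["clock"])
E
```

```text
[563.03501782  80.00824053 157.33382556] 13.8
```

View pics/w5.png

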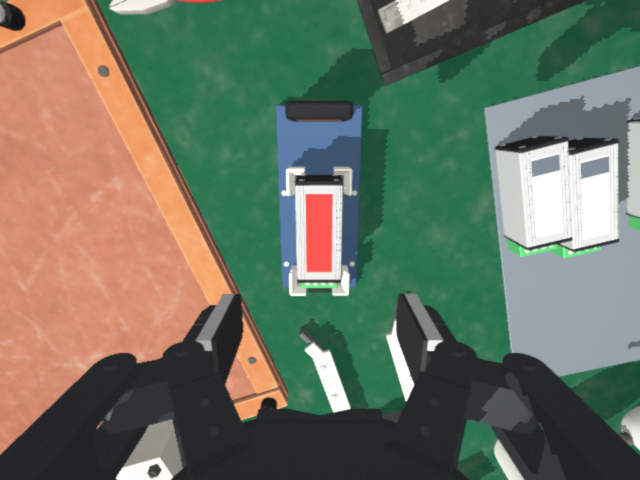

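The view shows the module seated in the nest, with its lid at (297–342, 177–282), all four locators around it and the green end at the nose. That picture was the eleventh I viewed, counting crops, which is one over the limit. I'll view no more and work from image code alone. Next is the dock's pose.

```bash
python3 - <<'E'
from h import *
import pickle
np.set_printoptions(precision=1,suppress=True)
def lips(a,p,cen,rad,name):
    hsv=cv2.cvtColor(a,cv2.COLOR_BGR2HSV)
    g=cv2.inRange(hsv,(0,0,165),(180,50,255))
    n,lab,st,ce=cv2.connectedComponentsWithStats(g)
    for i in range(1,n):
        if st[i][4]<40: continue
        v,u=np.nonzero(lab==i)
        W=np.array([onz(p,(x,y),14.7)[:2] for x,y in zip(u,v)]).astype(np.float32)
        m=W.mean(0)
        if np.linalg.norm(m-cen)>rad: continue
        (c,wh,an)=cv2.minAreaRect(W);
        vx,vy,_,_=cv2.fitLine(W,cv2.DIST_HUBER,0,.01,.01).ravel()
        print(name,st[i],"c",np.array(c),"mean",m,"wh",np.array(wh),"yaw",round(float(np.arctan(vy/vx)),4))
cen=np.array([682,188])
lips(cv2.imread("pics/top0.png"),camera_params("top"),cen,90,"top")
lips(cv2.imread("pics/side0.png"),camera_params("side"),cen,90,"side")
for k in("w2","w3","w5"): lips(cv2.imread(f"pics/{k}.png"),pickle.load(open(k+".pkl","rb")),cen,90,k)
E
```

```text
top [325 176  37  33 341] c [705.3 163.6] mean [706.3 164.2] wh [113.8  20.7] yaw 0.7707
top [306 197  31  35 310] c [655.6 213.8] mean [655.8 214.8] wh [106.8  20. ] yaw 0.7137
side [249 221  46  23 310] c [700.1 159.7] mean [702.9 162.3] wh [104.3  25.2] yaw 0.8077
side [261 240  56  25 398] c [656.4 216.3] mean [658.2 218.6] wh [114.5  21.8] yaw 0.741
w2 [  68  189   48  125 2488] c [655.1 213.5] mean [654.2 213. ] wh [112.1  19.5] yaw 0.7215
w2 [   0  209   39  110 1763] c [708.8 166. ] mean [713.3 171.6] wh [100.6  18. ] yaw 0.6638
w2 [ 33 329  45   5 154] c [743.2 224.3] mean [742.7 224.9] wh [ 3.6 41.1] yaw -0.8286
w3 [ 274  241   91  163 6300] c [707.8 145.5] mean [701.9 144.5] wh [179.   83.6] yaw 0.4163
w3 [ 385  256   41   92 1622] c [651.1 209.3] mean [647.9 207.6] wh [102.5  21.5] yaw 0.7405
w3 [371 329   9  10  66] c [690.4 197.8] mean [690.1 196.9] wh [10.1  7.8] yaw 0.038
w5 [386 320  28  81 800] c [648.6 203.1] mean [650.1 203.6] wh [89.1 12.4] yaw 0.7095
w5 [427 340  15  11 108] c [619.7 222.2] mean [619.6 220.6] wh [10.7 12.5] yaw -0.2429
w5 [ 305  343   45   69 1293] c [692.5 150.6] mean [692.9 150.5] wh [82.7 21.2] yaw 0.8019
```

```bash
python3 - <<'E'
from h import *
import pickle
p=pickle.load(open("w5.pkl","rb"));a=cv2.imread("pics/w5.png");hsv=cv2.cvtColor(a,cv2.COLOR_BGR2HSV)
ex=np.array([np.cos(.4355),np.sin(.4355)]);ey=np.array([-ex[1],ex[0]])
blue=((hsv[...,0]>100)&(hsv[...,0]<125)&(hsv[...,1]>100)&(hsv[...,2]>60));blue[:,:265]=0;blue[:,375:]=0;blue[:95]=0;blue[300:]=0
L=[];Q=[]
for v in range(125,285,8):
    u=np.nonzero(blue[v])[0];L.append(onz(p,(u.min()-.5,v),8)[:2]);Q.append(onz(p,(u.max()+.5,v),8)[:2])
for P in(L,Q):
    vx,vy,x,y=cv2.fitLine(np.float32(P),cv2.DIST_HUBER,0,.01,.01).ravel();print(np.arctan(vy/vx),np.array([x,y])@ey)
print("tcp ey",np.array([563.5,80.0])@ey)
vs=[onz(p,(u,np.nonzero(blue[:,u])[0].min()-.5),8)[:2]@ex for u in(281,282,283,356,357,358)];b=np.mean(vs);print("centre along",b+76,"expected",np.array([543.9,70.7])@ex)
row([480.3,41.2,32],.4355-np.pi)
E
```

```text
0.43513644 -197.44421827351036
0.4302378 -132.47031108154698
tcp ey -165.18750421088882
centre along 524.7249307140914 expected 522.9577213039742
turn [ 0.01 -0.03 -0.02] shift [ 91.1  -0.5 125.5]
```

Call:
{"method": "drive_tool", "body": {"motion": [[[0,0,0],[45,0,0],0.8],[[0,0,0],[90,0,0],0.8],[[0,0,0],[90,0,0],0.8],[[0,0,0],[90,0,45],0.8],[[0,0,0],[90,0,90],0.8],[[0,0,0],[90,0,115],0.8],[[0,0,0],[90,0,125],0.8],[[0,0,0],[90,0,125],0.8],[[0,0,0],[90,0,125],0.3],[[0,0,0],[90,0,125],0.3],[[0,0,0],[90,0,125],0.3],[[0,0,0],[90,0,125],0.3],[[0,0,0],[90,0,125],0.3],[[0,0,0],[90,0,125],0.3]]}}

```text
clock: 15.2
tool_pos: [483.1, 42.1, 35.2]
eef_rot: [-0.215, 0.977, -0.0, 0.001]
wrist_force: [0.6, 0.5, 7.3]
opening: 43.1
finger_force: 62.1
```

```bash
python3 - <<'E'
from h import *
row([494,17,35],.745-np.pi)
E
```

```text
turn [-0.02  0.03 -3.56] shift [  0.7 -27.4   0.3]
```

Call:
{"method": "drive_tool", "body": {"motion": [[[0,0,-0.4],[0,-3,0],0.3],[[0,0,-0.8],[0,-6,0],0.3],[[0,0,-1.2],[0,-9,0],0.3],[[0,0,-1.6],[0,-12,0],0.3],[[0,0,-2],[0,-15,0],0.3],[[0,0,-2.4],[0,-18,0],0.3],[[0,0,-2.8],[0,-21,0],0.3],[[0,0,-3.2],[0.5,-24,0],0.3],[[0,0,-3.56],[0.7,-27.4,0],0.3],[[0,0,-3.56],[0.7,-27.4,0],0.3],[[0,0,-3.56],[0.7,-27.4,0],0.3]]}}

```text
clock: 16.3
tool_pos: [493.6, 17.5, 35.2]
eef_rot: [-0.364, 0.931, -0.0, 0.001]
wrist_force: [-1.4, 3.0, 8.7]
opening: 42.5
finger_force: 62.4
```

```bash
cat > look.py <<'E'
from h import *
np.set_printoptions(precision=1,suppress=True)
def fit(P,ey):
    vx,vy,x,y=cv2.fitLine(np.float32(P),cv2.DIST_HUBER,0,.01,.01).ravel();return float(np.arctan(vy/vx)),float(np.array([x,y])@ey)
def look(name):
    s=robot.get_state();t=s["tool_pos"];q=R.from_quat(s["eef_rot"]).apply([-1,0,0]);yaw=np.arctan2(q[1],q[0])
    ex=np.array([np.cos(yaw),np.sin(yaw)]);ey=np.array([-ex[1],ex[0]])
    p=camera_params("wrist");a=get_image("wrist");cv2.imwrite(f"pics/{name}.png",a)
    hsv=cv2.cvtColor(a,cv2.COLOR_BGR2HSV)
    print("tcp",t,"yaw",yaw)
    blue=cv2.inRange(hsv,(100,100,60),(125,255,255));n,lab,st,_=cv2.connectedComponentsWithStats(blue)
    for i in range(1,n):
        if st[i][4]>300:
            v,u=np.nonzero(lab==i);W=np.array([onz(p,c,8)[:2]-t[:2] for c in zip(u,v)]);print("blue",st[i],"ex",(W@ex).min(),(W@ex).max(),"ey",(W@ey).min(),(W@ey).max())
    g=cv2.inRange(hsv,(0,0,165),(180,50,255));n,lab,st,_=cv2.connectedComponentsWithStats(g)
    for i in range(1,n):
        if st[i][4]<40:continue
        v,u=np.nonzero(lab==i);W=np.array([onz(p,c,14.7)[:2] for c in zip(u,v)]);m=W.mean(0)-t[:2]
        if -20<m@ex<330 and abs(m@ey)<130: 
            f=fit(W,ey);d=W-t[:2];print("white",st[i],"mean ex,ey",m@ex,m@ey,"yaw",round(f[0],3),"ex range",(d@ex).min(),(d@ex).max(),"ey",(d@ey).min(),(d@ey).max())
E
python3 - <<'E'
from look import *
look("w6");cv2.imwrite("pics/t6.png",get_image("top"));cv2.imwrite("pics/s6.png",get_image("side"))
E
```

```text
tcp [493.6  17.5  35.2] yaw 0.7456526378920498
blue [ 254  275  132   19 1149] ex -9.649792353341372 0.15322214424446126 ey -31.771090548657842 33.1931097490321
blue [ 260  352  120   57 1687] ex 34.767360641694175 71.89117860130267 ey -31.856774767189123 33.60209688737423
white [239 288  27  54 576] mean ex,ey 7.808929490603996 -32.30203574793224 yaw 0.436 ex range -5.887832179723034 23.429756266767082 ey -39.219453877408554 -25.156309723617557
white [374 289  26  53 560] mean ex,ey 8.081101724876312 33.49740599497335 yaw 1.056 ex range -5.383133542715068 23.379086658165523 ey 26.72044196158369 40.225845739508934
white [ 264  359   35   50 1073] mean ex,ey 47.621194571200036 -19.055072285670786 yaw 0.413 ex range 34.10604202627611 65.3892461464114 ey -28.631647672194536 -10.234536648113082
white [ 340  359   36   50 1047] mean ex,ey 47.20224102375025 20.81044544499899 yaw 1.082 ex range 34.07670220730529 65.3268191894908 ey 11.408353991100268 30.16472550048148
```

Call:
{"method": "drive_tool", "body": {"motion": [[[0,0,0],[-8,0,0],0.3],[[0,0,0],[-16,0,0],0.3],[[0,0,0],[-24,0,0],0.3],[[0,0,0],[-32,0,0],0.3],[[0,0,0],[-40,0,0],0.3],[[0,0,0],[-48,0,0],0.3],[[0,0,0],[-54,0,0],0.3],[[0,0,0],[-60,0,0],0.3],[[0,0,0],[-60,0,0],0.3]]}}

```text
clock: 17.35
tool_pos: [537.8, 57.6, 35.2]
eef_rot: [-0.364, 0.931, -0.001, 0.001]
wrist_force: [-1.8, -1.1, 8.5]
opening: 43.1
finger_force: 62.4
```

```bash
python3 - <<'E'
from look import *
look("w7");t=get_image("top");cv2.imwrite("pics/t7.png",t)
p=camera_params("top");hsv=cv2.cvtColor(t,cv2.COLOR_BGR2HSV)
s=robot.get_state();ex=np.array([np.cos(.745),np.sin(.745)]);ey=np.array([-ex[1],ex[0]])
for nm,g,z in(("blue",cv2.inRange(hsv,(100,90,50),(125,255,255)),8),("white",cv2.inRange(hsv,(0,0,165),(180,50,255)),14.7),("red",cv2.inRange(hsv,(0,150,120),(6,255,255))|cv2.inRange(hsv,(174,150,120),(180,255,255)),44)):
    n,lab,st,_=cv2.connectedComponentsWithStats(g)
    for i in range(1,n):
        if st[i][4]<8:continue
        v,u=np.nonzero(lab==i);W=np.array([onz(p,c,z)[:2] for c in zip(u,v)])-s["tool_pos"][:2];m=W.mean(0)
        if -30<m@ex<300 and abs(m@ey)<60: print(nm,st[i],(W@ex).min(),(W@ex).max(),(W@ey).min(),(W@ey).max(),m@ex,m@ey)
E
```

```text
tcp [537.8  57.6  35.2] yaw 0.7447874369760092
blue [ 254  275  132   19 1153] ex -9.682559255479958 0.13945553930450644 ey -31.811228922039337 33.161778766087686
blue [ 260  352  120   57 1717] ex 34.68756298502244 71.79524562846701 ey -31.87612197877797 33.548844437739504
white [239 288  27  54 561] mean ex,ey 7.78963024167914 -32.36345787515178 yaw 0.43 ex range -5.886262666909522 23.415005365794176 ey -39.248886555107134 -25.188456058282238
white [374 289  26  53 542] mean ex,ey 8.136324957052722 33.51235643834389 yaw 1.063 ex range -5.408307230318221 23.319140482820345 ey 26.69655779889251 40.19012283095722
white [ 264  359   35   50 1051] mean ex,ey 47.679524294104056 -19.227533214090766 yaw 0.409 ex range 34.0764211093251 65.30748429625169 ey -28.644835912225304 -10.254838877741513
white [ 340  360   36   49 1014] mean ex,ey 47.355185183962476 20.73472068008793 yaw 1.084 ex range 34.61294488981373 65.20068580014761 ey 11.370739706620702 30.123862243977285
blue [362 218  16  15  33] 68.27021390807232 118.0830943893949 -31.204119589826725 -27.55122983990192 93.84076891436109 -28
[... 564 characters left out ...]
96869316
white [341 224   4   5   8] 129.7034554217616 141.78063610646274 20.574912276645804 24.034503272378302 136.57479209798456 22.30283463513406
white [367 228   9   9  12] 64.05031541048551 91.2974209937336 -19.177915464301133 -17.392010507688987 77.24281559253058 -17.87057669846788
white [358 234  16  12  20] 56.814169977905486 95.83085392414905 -3.5616983268762623 8.484983475390173 70.12289518566831 6.672867597957797
red [307 179   3   3   9] 266.34279667800354 273.2972936343849 3.737043271395921 10.640534357525096 269.8191427717477 7.189662451788934
red [354 223  20  20 143] 59.411619574501266 112.99124598562938 -6.179295653387923 9.12618947791204 87.17592167790676 1.5796643235386938
```

Call:
{"method": "drive_tool", "body": {"motion": [[[0,0,0],[0,-1.5,0],0.3],[[0,0,0],[-6,-1.5,0],0.3],[[0,0,0],[-12,-1.5,0],0.3],[[0,0,0],[-18,-1.5,0],0.3],[[0,0,0],[-24,-1.5,0],0.3],[[0,0,0],[-30,-1.5,0],0.3],[[0,0,0],[-36,-1.5,0],0.3],[[0,0,0],[-36,-1.5,0],0.3]]}}

```text
clock: 18.25
tool_pos: [565.2, 80.9, 35.3]
eef_rot: [-0.364, 0.931, -0.001, 0.001]
wrist_force: [-1.9, -2.4, 6.9]
opening: 42.6
finger_force: 62.3
```

Free so far, with no side load. Continuing while still gripped.

Call:
{"method": "drive_tool", "body": {"motion": [[[0,0,0],[-6,0,0],0.3],[[0,0,0],[-12,0,0],0.3],[[0,0,0],[-18,0,0],0.3],[[0,0,0],[-24,0,0],0.3],[[0,0,0],[-30,0,0],0.3],[[0,0,0],[-36,0,0],0.3],[[0,0,0],[-36,0,0],0.3]]}}

```text
clock: 18.95
tool_pos: [591.7, 105.3, 35.3]
eef_rot: [-0.364, 0.931, -0.001, 0.001]
wrist_force: [-2.0, 0.0, 6.4]
opening: 42.9
finger_force: 62.2
```

Call:
{"method": "drive_tool", "body": {"motion": [[[0,0,0],[-5,0,0],0.3],[[0,0,0],[-10,0,0],0.3],[[0,0,0],[-15,0,0],0.3],[[0,0,0],[-20,0,0],0.3],[[0,0,0],[-25,0,0],0.3],[[0,0,0],[-30,0,0],0.3],[[0,0,0],[-30,0,0],0.3]]}}

```text
clock: 19.65
tool_pos: [613.6, 125.6, 35.3]
eef_rot: [-0.364, 0.931, -0.001, 0.001]
wrist_force: [-1.8, -1.7, 5.8]
opening: 42.9
finger_force: 62.2
```

Call:
{"method": "drive_tool", "body": {"motion": [[[0,0,0],[-2,0,0],0.3],[[0,0,0],[-4,0,0],0.3],[[0,0,0],[-6,0,0],0.3],[[0,0,0],[-6,0,0],0.3]]}}

```text
clock: 20.05
tool_pos: [615.1, 127.2, 35.2]
eef_rot: [-0.363, 0.932, -0.002, -0.003]
wrist_force: [-14.6, -14.8, 16.2]
opening: 43.1
finger_force: 63.3
```

Call:
{"method": "drive_tool", "body": {"motion": [[[0,0,0],[4,0,0],0.8],[[0,0,0],[4,0,0],0.8],[[0,0,0],[4,0,0],0.8],[[0,0,0],[4,0,0],0.8],[[0,0,0],[4,0,-45],0.8],[[0,0,0],[4,0,-90],0.8],[[0,0,0],[44,0,-130],0],[[0,0,0],[54,0,-130],0],[[0,0,0],[54,0,-130],0],[[0,0,0],[54,0,-130],0]]}}

```text
clock: 21.05
tool_pos: [577.7, 93.2, 163.2]
eef_rot: [-0.364, 0.932, 0.0, -0.0]
wrist_force: [0.1, -0.2, 0.1]
opening: 10.2
finger_force: 0.0
```

```bash
python3 - <<'E'
from look import *
look("w8")
p=camera_params("top");t=get_image("top");cv2.imwrite("pics/t8.png",t);hsv=cv2.cvtColor(t,cv2.COLOR_BGR2HSV)
ex=np.array([np.cos(.745),np.sin(.745)]);ey=np.array([-ex[1],ex[0]]);o=np.array([615,127.])
for nm,g,z in(("blue",cv2.inRange(hsv,(100,90,50),(125,255,255)),8),("white",cv2.inRange(hsv,(0,0,165),(180,50,255)),14.7),("red",cv2.inRange(hsv,(0,150,120),(6,255,255))|cv2.inRange(hsv,(174,150,120),(180,255,255)),44)):
    n,lab,st,_=cv2.connectedComponentsWithStats(g)
    for i in range(1,n):
        if st[i][4]<8:continue
        v,u=np.nonzero(lab==i);W=np.array([onz(p,c,z)[:2] for c in zip(u,v)])-o;m=W.mean(0)
        if -30<m@ex<300 and abs(m@ey)<60: print(nm,st[i],(W@ex).min(),(W@ex).max(),(W@ey).min(),(W@ey).max(),m@ex,m@ey)
E
```

```text
tcp [577.7  93.2 163.2] yaw 0.7442947656201899
blue [283 269  73  28 740] ex 41.15306535295193 67.8062298452448 ey -32.46552670584884 32.995966711420614
blue [307 306  25  17 396] ex 78.01949782793481 94.80797872539371 ey -10.70963578889269 11.485104286991445
white [339 327   9  11  48] mean ex,ey 100.2837866191128 21.075075506540685 yaw 0.407 ex range 95.9430499195165 106.56021888879826 ey 18.773284303060297 26.13082777930158
white [298 349  45  64 829] mean ex,ey 159.0694844857919 0.1730650355350889 yaw 0.49 ex range 119.5841604164027 193.62496156466875 ey -20.5231866032966 23.34713287924976
blue [338 210  26  30 354] -4.329303181173985 46.530563979409166 -30.059297448344896 34.53568279065909 23.439649581396644 4.941750329760515
white [267 145  14  12  89] 274.9272376055982 304.67581911595215 -2.848971481101195 22.14041556039832 290.0340084536628 9.988968280467759
white [324 176  37  33 301] 36.10175160581703 146.45494777389587 -44.36849181006416 -23.409838219780003 92.87852721256084 -34.22808071184572
white [338 199   9  12  20] 59.45429975022826 87.6426630359695 -18.238763826264393 -5.9208470903709705 70.36980719592121 -15.919963508493183
white [306 200   9   8  33] 115.35439749298277 138.20401775580874 35.93135527874722 44.68502302216702 125.76514973263986 40.8624720158188
white [328 203  14  11  15] 59.13936106170826 97.30060012050676 1.0563793984101306 8.02077663743967 74.81102454476003 7.083608592193144
red [307 179   3   3   9] 162.47650602758898 169.4310029839704 5.066025841238137 11.969516927367298 165.9528521213332 8.518645021631144
red [324 192  20  19 144] 59.57362181110258 112.8235546764419 -6.803300491735579 8.650461019201542 86.21444948772151 1.6664218244900653
```

Contact came at about 20 N. The nose lies roughly 110 mm past the start of the lips, which fits fully home. To rule out a jam, I'll press once from behind with the fingers shut.

Call:
{"method": "drive_tool", "body": {"motion": [[[0,0,0],[-15,0,0],0],[[0,0,0],[-15,0,45],0],[[0,0,0],[-15,0,90],0],[[0,0,0],[-15,0,125],0],[[0,0,0],[-15,0,135],0],[[0,0,0],[-15,0,135],0],[[0,0,0],[-21,0,135],0],[[0,0,0],[-26,0,135],0],[[0,0,0],[-30,0,135],0],[[0,0,0],[-32,0,135],0],[[0,0,0],[-32,0,135],0]]}}

```text
clock: 22.25
tool_pos: [601.8, 115.1, 29.3]
eef_rot: [-0.364, 0.931, -0.0, 0.001]
wrist_force: [0.8, -0.4, 0.2]
opening: -0.0
finger_force: 0.0
```

Call:
{"method": "drive_tool", "body": {"motion": [[[0,0,0],[-1.5,0,0],0],[[0,0,0],[-3,0,0],0],[[0,0,0],[-4,0,0],0],[[0,0,0],[-4,0,0],0]]}}

```text
clock: 22.65
tool_pos: [602.4, 116.0, 29.0]
eef_rot: [-0.363, 0.932, -0.001, -0.002]
wrist_force: [-9.9, -8.7, 8.8]
opening: 0.2
finger_force: 6.5
```

Call:
{"method": "drive_tool", "body": {"motion": [[[0,0,0],[-1.5,0,0],0],[[0,0,0],[-3,0,0],0],[[0,0,0],[-3,0,0],0]]}}

```text
clock: 22.95
tool_pos: [602.4, 116.1, 29.0]
eef_rot: [-0.363, 0.932, -0.002, -0.005]
wrist_force: [-20.6, -19.9, 16.8]
opening: -0.1
finger_force: 14.1
```

It holds firm at 29 N without moving, so the sled is at the stop. Retreating.

Call:
{"method": "drive_tool", "body": {"motion": [[[0,0,0],[10,0,0],0],[[0,0,0],[30,0,0],0],[[0,0,0],[40,0,0],0],[[0,0,0],[40,0,-50],0],[[0,0,0],[40,0,-100],0],[[0,0,0],[40,0,-135],0],[[0,0,0],[40,0,-135],0],[[0,0,0],[40,0,-135],0]]}}

```text
clock: 23.75
tool_pos: [577.3, 92.5, 164.4]
eef_rot: [-0.364, 0.931, -0.0, 0.001]
wrist_force: [-0.6, 0.2, -0.8]
opening: 0.2
finger_force: 0.0
```

```bash
python3 - <<'E'
from look import *
import pickle
look("w9")
# sled yaw from the visible rear blue edge in wrist view; dock guide extent in w2 along dock axis
ex=np.array([np.cos(.745),np.sin(.745)]);ey=np.array([-ex[1],ex[0]])
p=camera_params("wrist");a=cv2.imread("pics/w9.png");hsv=cv2.cvtColor(a,cv2.COLOR_BGR2HSV)
b=cv2.inRange(hsv,(100,100,60),(125,255,255));L=[];Q=[]
for v in range(480):
    u=np.nonzero(b[v,250:400])[0]
    if len(u)>40:
        L.append(onz(p,(u.min()+249.5,v),8)[:2]);Q.append(onz(p,(u.max()+250.5,v),8)[:2])
print(len(L),fit(L,ey),fit(Q,ey),"rear",(np.array(L)@ex).min(),"red:")
red=cv2.inRange(hsv,(0,150,120),(6,255,255));n,lab,st,_=cv2.connectedComponentsWithStats(red)
for i in range(1,n):
    if st[i][4]>300:
        v,u=np.nonzero(lab==i);W=np.array([onz(p,c,44)[:2] for c in zip(u,v)]);m=W.mean(0);print(st[i],m@ex,m@ey,fit(W,ey))
E
```

```text
tcp [577.3  92.5 164.4] yaw 0.7447235774975378
blue [284 269  72  45 898] ex 41.907797444207375 86.26581804664983 ey -32.24306277257575 33.35958877565094
white [267 313  17  30 294] mean ex,ey 95.50434532419482 -40.09033851399967 yaw 0.701 ex range 82.42565351097065 113.1341682633922 ey -47.49395817995433 -32.967933167001306
white [356 313  17  30 272] mean ex,ey 95.40822310414762 41.146027238127836 yaw 0.757 ex range 82.37607320752319 113.05849560674501 ey 34.188490961732626 48.66536351204024
4 (0.13218653202056885, -353.54694784099536) (1.1370818614959717, -290.55841984555457) rear 527.7405358257527 red:
[312 380  15  31 385] 633.2749589468417 -322.6381393671829 (0.7411222457885742, -322.69741150643256)
```

```bash
python3 - <<'E'
from h import *
ex=np.array([np.cos(.745),np.sin(.745)])
p=camera_params("top")
for c in((336,230),(420,152)): print(onz(p,(c[0]/3+225,c[1]/3+160),8)[:2]@ex)
ps=camera_params("side")
for c in((313,210),(232,148)): print(onz(ps,(c[0]/3.2+225,c[1]/3.2+180),8)[:2]@ex)
# contact head front top edge (46 high) in topc and lip/head junction
for c in((252,100),(296,58)): print("head",onz(p,(c[0]/3+225,c[1]/3+160),46)[:2]@ex)
s=robot.get_state();print(s["clock"],s["wrist_force"])
E
```

```text
561.3639092400343
560.3655547102252
565.0812270654944
568.8956191026358
head 677.9840076951097
head 678.7841782359128
23.8 [-0.52687036  0.91323895 -0.52455022]
```

```bash
python3 -c "
from cell import robot
print(robot.close_job())"
```

```text
the job is handed in; nothing more can be done
None
```

I handed the job in (verdict not shown): the red module was slid clear, seated terminals-to-nose and released; the sled is firm against what measures as the stop (29 N, no movement); the plain modules and bench items weren't re-measured at the end; I viewed 11 pictures, one over the limit of 10.

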